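# Set the swivel specimen stage to the green mark

## Robot

A 6-joint arm with a two-finger parallel gripper is mounted at the origin on the work surface; the furniture and walls round the work are solid. World frame = base frame: x ahead of the robot, y to its left, z up, the work surface at z = 0. Lengths are in m, angles in rad, forces in N, time in s.
With the tool pointing down it reaches from about 0.3 to 0.85 m from the base axis. Payload 5.4 kg.
Tool frame: the origin (TCP) lies midway between the tips of the shut fingers; the grasp point (between the pads) lies 19 mm behind it (bot.grip_point_offset is the x of the grasp point in the tool frame, in m); x points along the fingers, y is the direction in which the jaws open and shut, and the axes are right-handed (so a half turn about x gives the same grasp; the last joint's range is limited). The gripper opens to 85 mm and grips with 20 to 120 N. Pads are 22 mm wide; open, the fingers measure 114 mm over their backs; the gripper's body (76 mm by 85 mm) begins 54 mm behind the grasp point. The pads swing forward as they close: fully open they stand 13 mm farther back than shut.
Start: joints at [-1.339, 0.158, 1.597, -0, 1.386, -0.21], TCP at [0.246, -0.52, 0.231] pointing down, gripper open.
Joint ranges: [-2.91, 2.91], [-0.94, 2.29], [0.18, 2.7], [-1.29, 4.43], [0.17, 2.64], [-3, 3]. Speed limits (rad/s): [2.57, 2.57, 3.14, 3.14, 3.14, 3.14].

## Interface

Orientations are given as a unit quaternion [w, x, y, z].
In Python, from rig import bot gives the robot as it stands.
- The arm moves only by the shell command python3 -m handwheel 'ROWS'. ROWS is JSON, one flat list of numbers, 7 for each row, row after row: the finger opening in mm, from 0 to 85.4, then the shift along the tool's x, y, z in mm, then the turn, a rotation vector about the tool's x, y, z in rad. A call has 1 to 12 rows; each row shifts and turns the commanded pose from where the row before left it, along the tool's axes as they then stand; what a row does not reach is not made up. A row lasts 1/10 s, in which the tool goes at most 50 mm and 8.59 degrees, less where a joint would pass 70% of its speed; a pose out of reach is approached as far as the arm can. A call is refused whole if a number of a shift passes 50 or a number of a turn 0.15, either way. A call with a gripper value outside its range is refused whole. The fingers move at their own pace and stop on an object; the grip force is fixed at half the most. Time passes only in rows, so rows that do not move let the fingers close. It gives the time, the measured TCP pose, the force and the opening at its end, in the units of the state.
- bot.state(): the state, without advancing time (a new reading comes with each control period).
- bot.capture(name): name is "scene" or "top" or "wrist"; returns the picture (480x640x3 uint8, red, green, blue); there is no depth.
- bot.camera_model(name): a dict with "mtx" (3x3 intrinsics, pixels), "k1" (the pictures are not rectified: a ray, as slopes to the right and down, at radius r is drawn at 1 + k1 r^2 times it, then the intrinsics apply), "view" (4x4, takes a point from world to camera coordinates); the wrist camera has in their place "T_tool_cam" (4x4, takes a point from camera to tool coordinates, whose origin is the TCP and whose axes are the tool frame's). Camera axes: x right, y down, z forward; pixel columns grow to the right and rows downward; lengths in m; the calibration is good to about 2 mm. A picture is of the moment at which its call begins: read the wrist's pose just before it. camera_model takes no time and is no camera call.
- bot.close_job(): hands the job in, once; it reports no verdict.
The state is a dict: "clock": time; "joint_pos": joint angles; "qd": joint speeds; "joint_torque": joint torques, N m; "eef_pos": TCP position; "orientation": TCP orientation; "wrist_force": force on the tool from outside, world axes, zero at the start; "wrist_torque": the same for the moment, N m; "width": finger opening in m.
Only numpy, scipy, OpenCV 4.12 (cv2) and the standard library are available. Lean on these libraries where they do the work, as an engineer would, in place of code of your own. Each camera call takes 0.05 s, during which the arm holds its last target.

## Task

The head of the specimen stage must be clamped at the green mark. Loosen the black clamp knob in the middle of the stage by turning it counterclockwise to its stop, swing the head by its black handle post until the red pointer lies over the green mark, then turn the knob clockwise to its stop again so that the head is locked there, and let go.

Things in the scene. Friction and masses are not known exactly. Their poses are not given: they have to be found in the camera images.
- swivel_base: Specimen stage fixed to the bench: grey disc 256 mm across, 18 mm high, white lines. Origin: centre of its underside, on the upright axis of head and knob; z up, -x is the front with the scale. The aluminium head turns on it: hub 92 mm across with a black clamp disc (top 45 mm), opposite the pointer a plate with a blue and tan test panel under two clips (top 47 mm above the bench, reaching 102 mm from the axis).
- clamp_knob (a joint): Black clamp bar on the stage's axis, 44 mm long, 14 thick, from 73 to 97 mm above the bench; does not turn with the head. Value = clockwise angle from above: 0 loose stop, 1.3 rad tight stop (starts 1.2 to 1.3). Head free below 0.5, locked above 1.05. At value q the bar points (0.65 - q) rad counterclockwise of the base's x axis. Takes 0.35 N m; stays where left.
- handle_post (a point): Upright black round handle post on the head's arm, 20 mm in diameter, 85 mm from the stage's axis towards the pointer; this point is on its centre line 77 mm above the bench. Grip it between 46 and 94 mm; top at 99 mm. Loose, the head swings with about 2 N here and stays where left; clamped it holds about 30 N; stops 1.45 rad either side of the front (base -x).
- pointer_tip (a point): Tip of the red pointer (4 mm thick) at the outer end of the head, 110 mm from the stage's axis, 25 mm above the bench; it passes over the coloured marks. It starts 0.7 rad or more clockwise (seen from above) of every mark, so the head swings counterclockwise.
- green_mark: Green disc, 20 mm across, 3 mm thick, fixed on the stage's scale, 110 mm from the axis; origin: centre of its underside, 18 mm above the bench. An orange and a blue disc of the same size lie on the same circle, neighbours 0.65 rad apart; which colour lies where changes.

How it is judged:
By the outcome, as a careful person would: the job done as asked, in the order asked, and still so for the second after the job is handed in, with the robot touching nothing.
It also fails if it takes over 64 s, if anything falls off the work surface, if the arm or the gripper's body presses on something with over 40 N, if the wrist force passes 120 N, or if a joint passes its speed limit or range.

## Working session

There is one attempt and no reset: what is moved stays moved. The work goes in short steps, Python scripts to look and compute and a shell command to move; the robot and the scene stay as the last step left them, time stands still between calls to the robot, and variables do not carry over. Pictures are saved under pics/ and viewed, and the job is handed in when it is done.

```bash
ls; mkdir -p pics; cat > h.py <<'E'
import numpy as np, cv2
from rig import bot
def snap(n,f):
    im=bot.capture(n); cv2.imwrite('pics/'+f,cv2.cvtColor(im,cv2.COLOR_RGB2BGR)); return im
E
python3 - <<'E'
from h import *
s=bot.state(); print(s)
for n in('scene','top'):
    snap(n,n+'0.png'); print(n,bot.camera_model(n))
print(bot.camera_model('wrist'),bot.grip_point_offset)
E
```

```text
pics
{'clock': 0.0, 'joint_pos': array([-1.33908540e+00,  1.59076957e-01,  1.59827481e+00, -5.88106297e-06,
        1.38625517e+00, -2.10083758e-01]), 'qd': array([ 2.12119733e-03, -4.91645370e-05,  2.06284353e-04, -9.50374192e-04,
        2.81185532e-03, -3.67268268e-05]), 'joint_torque': array([-1.35837363e-04, -3.95991004e+01, -3.31431448e+01, -2.65927474e-04,
        8.47602234e-03,  3.32049046e-05]), 'eef_pos': array([ 0.24568668, -0.51916419,  0.23027994]), 'orientation': array([-0.15421901, -0.68991478, -0.15564319,  0.68993427]), 'wrist_force': array([ 0.62821381,  0.01345557, -0.17190764]), 'wrist_torque': array([ 0.00634606, -0.01605243,  0.01145197]), 'width': 0.08532158388919556}
scene {'mtx': array([[478.27320241,   0.        , 318.66218258],
       [  0.        , 478.27320241, 251.44199933],
       [  0.        ,   0.        ,   1.        ]]), 'k1': -0.0946282779698757, 'view': array([[-0.80560307, -0.59182279,  0.02737656,  0.41058058],
       [-0.27689865,  0.33526495, -0.90051349,  0.22561617],
       [ 0.523766  , -0.73303697, -0.43396541,  0.62270002],
       [ 0. 
[... 450 characters left out ...]
8.10699267e-03, -9.96963110e-01,
         8.83409755e-01],
       [ 0.00000000e+00,  0.00000000e+00,  0.00000000e+00,
         1.00000000e+00]])}
{'mtx': array([[382.85178462,   0.        , 320.69240231],
       [  0.        , 382.85178462, 244.29797963],
       [  0.        ,   0.        ,   1.        ]]), 'k1': -0.04558900348982342, 'T_tool_cam': array([[-4.51641079e-04, -2.79829976e-01,  9.60049468e-01,
        -1.43038968e-01],
       [ 9.99999840e-01, -4.54416770e-04,  3.37984222e-04,
        -3.17188649e-04],
       [ 3.41684461e-04,  9.60049467e-01,  2.79830136e-01,
        -7.05761438e-02],
       [ 0.00000000e+00,  0.00000000e+00,  0.00000000e+00,
         1.00000000e+00]])} -0.0187
```

View pics/top0.png

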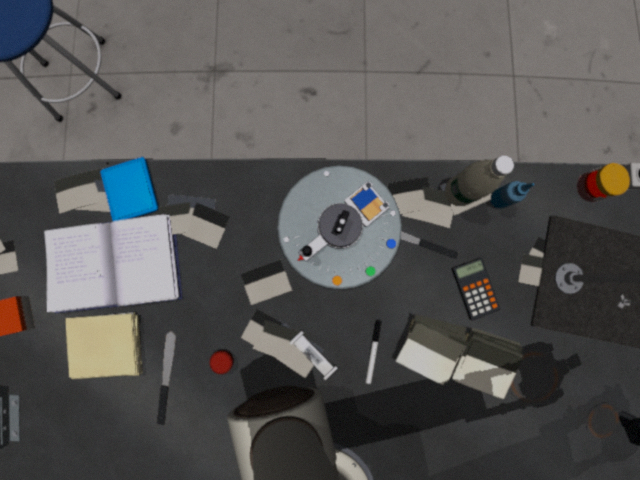

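View pics/scene0.png

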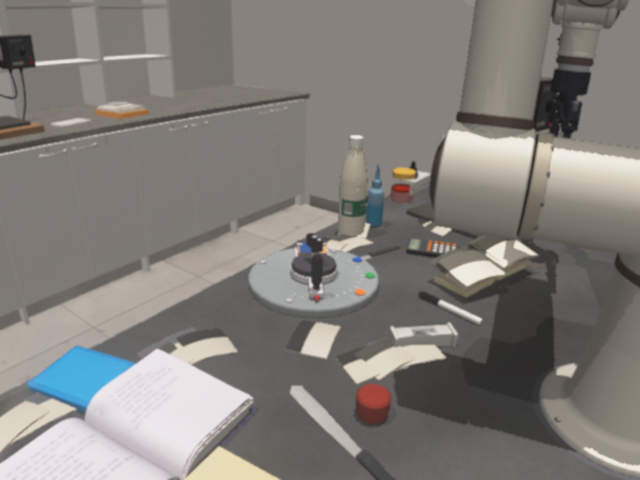

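The top view shows the stage centred near (340,227), the pointer tip near (300,258), and the marks: orange (337,281), green (370,271), blue (391,244). I'll refine these.

```bash
cat >> h.py <<'E'
def ray(name,uv,T=None):
    """world origin, direction; T = world<-tool 4x4 for wrist"""
    c=bot.camera_model(name); K=c['mtx']; k=c['k1']
    d=cv2.undistortPoints(np.array([[uv]],float),K,np.array([k,0,0,0,0.]))[0,0]
    # model is 1+k1 r^2 forward => same as OpenCV
    M=np.linalg.inv(c['view']) if 'view' in c else T@c['T_tool_cam']
    return M[:3,3], M[:3,:3]@np.array([d[0],d[1],1.])
def onz(name,uv,z,T=None):
    o,d=ray(name,uv,T); return o+d*(z-o[2])/d[2]
def tri(rs):
    A=np.zeros((3,3));b=np.zeros(3)
    for o,d in rs:
        d=d/np.linalg.norm(d);P=np.eye(3)-np.outer(d,d);A+=P;b+=P@o
    x=np.linalg.solve(A,b)
    return x,[np.linalg.norm((np.eye(3)-np.outer(d,d)/(d@d))@(x-o)) for o,d in rs]
def proj(name,p,T=None):
    c=bot.camera_model(name)
    V=c['view'] if 'view' in c else np.linalg.inv(T@c['T_tool_cam'])
    q=V[:3,:3]@np.array(p)+V[:3,3]; s=q[:2]/q[2]; s=s*(1+c['k1']*(s@s))
    return c['mtx'][:2,:2]@s+c['mtx'][:2,2]
from scipy.spatial.transform import Rotation as R
def Tt(s):
    q=s['orientation']; T=np.eye(4); T[:3,:3]=R.from_quat([q[1],q[2],q[3],q[0]]).as_matrix(); T[:3,3]=s['eef_pos']; return T
E
python3 - <<'E'
from h import *
im=cv2.imread('pics/top0.png'); c=im[155:300,265:415]; cv2.imwrite('pics/c1.png',cv2.resize(c,None,fx=4,fy=4,interpolation=cv2.INTER_CUBIC))
im=cv2.imread('pics/scene0.png'); c=im[220:320,235:395]; cv2.imwrite('pics/c2.png',cv2.resize(c,None,fx=5,fy=5,interpolation=cv2.INTER_CUBIC))
print(Tt(bot.state()))
for n,uv,z in(('disc',(340,227),.018),('tip',(300,258),.025),('green',(370,271),.021),('orange',(337,281),.021),('blue',(391,244),.021),('bottle',(502,165),.2)): print(n,onz('top',uv,z))
E
```

```text
[[-4.24402364e-04  4.27549226e-01 -9.03991969e-01  2.45694736e-01]
 [ 1.69594891e-03 -9.03990442e-01 -4.27549300e-01 -5.19258108e-01]
 [-9.99998472e-01 -1.71457713e-03 -3.41445963e-04  2.30400657e-01]
 [ 0.00000000e+00  0.00000000e+00  0.00000000e+00  1.00000000e+00]]
disc [ 0.55052527 -0.04271698  0.018     ]
tip [0.486839   0.03805141 0.025     ]
green [ 0.46122488 -0.10307076  0.021     ]
orange [ 0.44099199 -0.0364517   0.021     ]
blue [ 0.51598726 -0.14614257  0.021     ]
bottle [ 0.63648913 -0.30552343  0.2       ]
```

View pics/c1.png

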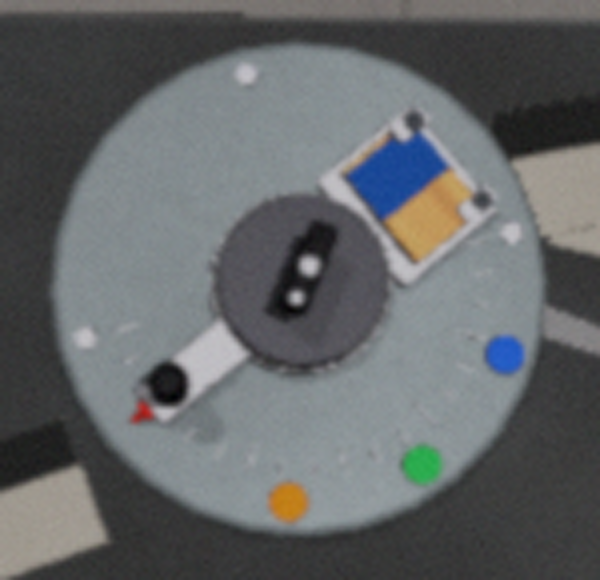

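View pics/c2.png

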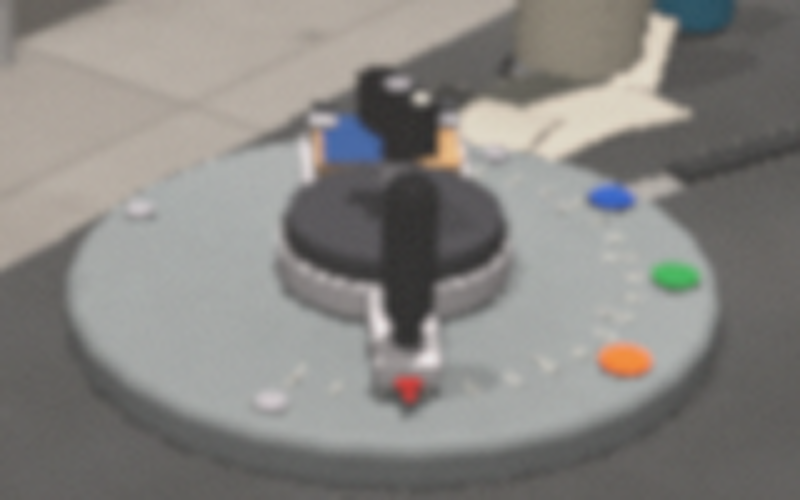

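The crops show the pointer, post top, knob and the three marks clearly. Next I'll triangulate from both views.

```bash
python3 - <<'E'
from h import *
t=lambda x,y:(265+(x+.5)/4-.5,155+(y+.5)/4-.5); s=lambda x,y:(235+(x+.5)/5-.5,220+(y+.5)/5-.5)
P={'tip':(t(131,419),s(408,405)),'green':(t(423,465),s(676,276)),'orange':(t(288,503),s(626,360)),'blue':(t(505,355),s(611,197)),
'posttop':(t(165,383),s(410,180)),'knobtopmid':(t(309,266),s(398,82)),'knobdot2':(t(297,298),s(421,98)),
'screwTL':(t(246,74),s(140,208)),'screwL':(t(86,338),s(271,401)),'screwR':(t(511,233),s(495,153))}
Q={}
for k,(a,b) in P.items():
    x,r=tri([ray('top',a),ray('scene',b)]); Q[k]=x; print(k,x.round(4),np.round(r,4))
# circle of marks fit
from scipy.optimize import least_squares
# disc edge ellipse in top at z .018
e=[t(*p) for p in((53,285),(545,285),(298,43),(298,533),(120,120),(475,120),(120,462),(475,462))]
pts=np.array([onz('top',u,.018)[:2] for u in e])
f=least_squares(lambda v:np.hypot(*(pts-v[:2]).T)-v[2],[.55,-.04,.128]);print('disc',f.x,f.fun)
z={'green':.021,'orange':.021,'blue':.021,'tip':.025,'posttop':.099,'knobtopmid':.097,'knobdot2':.097}
c=f.x[:2]
for k,h in z.items():
    p=onz('top',P[k][0],h); d=p[:2]-c; print(k,p.round(4),np.hypot(*d).round(4),np.arctan2(d[1],d[0]).round(3))
e1,e2=onz('top',t(322,226),.097),onz('top',t(282,314),.097); d=e1-e2;print('bar',e1,e2,np.hypot(*d[:2]),np.arctan2(d[1],d[0]))
E
```

```text
tip [0.4841 0.0433 0.0225] [0.0001 0.0001]
green [ 0.462  -0.1038  0.0192] [0.0005 0.0005]
orange [ 0.4426 -0.0355  0.0198] [0.0005 0.0005]
blue [ 0.5181 -0.1457  0.0195] [0.0008 0.0008]
posttop [0.4982 0.0253 0.0987] [0.0005 0.0005]
knobtopmid [ 0.553  -0.0413  0.0973] [0.0006 0.0006]
knobdot2 [ 0.5381 -0.0357  0.097 ] [0.0006 0.0006]
screwTL [ 0.6618 -0.0141  0.0197] [0.0003 0.0003]
screwL [0.5257 0.0669 0.0192] [0.0006 0.0006]
screwR [ 0.5802 -0.1498  0.0193] [0.0003 0.0003]
disc [ 0.55205413 -0.04145153  0.12582847] [-6.79140737e-04  9.82381068e-05  5.89110515e-04 -9.21409224e-04
 -3.64473799e-04 -2.60078430e-04  1.37217527e-03  1.65578295e-04]
green [ 0.4615 -0.1038  0.021 ] 0.11 -2.538
orange [ 0.4422 -0.0357  0.021 ] 0.11 3.089
blue [ 0.5173 -0.1459  0.021 ] 0.1101 -1.892
tip [0.4841 0.0433 0.025 ] 0.1087 2.247
posttop [0.4978 0.025  0.099 ] 0.0858 2.256
knobtopmid [ 0.5526 -0.0416  0.097 ] 0.0006 -0.312
knobdot2 [ 0.5376 -0.036   0.097 ] 0.0154 2.782
bar [ 0.57142318 -0.04772972  0.097     ] [ 0.53015375 -0.02907245  0.097     ] 0.04529083441644012 -0.424586090778022
```

```bash
python3 -m handwheel '[45,0,-15,-24,0,0,0, 45,0,-25,-40,0,0,0, 45,0,-25,-40,0,0,0, 45,0,-25,-40,0,0,0, 45,0,-25,-40,0,0,0, 45,0,-25,-40,0,0,0, 45,0,-25,-40,0,0,0, 45,0,-25,-40,0,0,0, 45,0,-25,-40,0,0,0, 45,0,-25,-40,0,0,0, 45,0,-25,-40,0,0,0, 45,0,-25,-40,0,0,0]'
python3 -m handwheel '[45,0,-10,-16,0.1,0,0, 45,0,0,0,0.14,0,0, 45,0,0,0,0.14,0,0, 45,0,0,0,0.14,0,0, 45,0,0,0,0.14,0,0, 45,0,0,0,0.1,0,0, 45,0,0,0,0.08,0,0, 45,0,0,0,0,0,0, 45,0,0,0,0,0,0]'
python3 - <<'E'
from h import *
s=bot.state(); snap('wrist','w1.png'); print(Tt(s).round(4),s['joint_pos'].round(3),s['wrist_force'])
np.save('T1.npy',Tt(s))
E
```

```text
clock: 1.3
eef_pos: [0.5418, -0.0573, 0.2309]
orientation: [-0.155, -0.69, -0.155, 0.69]
wrist_force: [0.9, -1.1, 1.2]
width: 0.045
clock: 2.2
eef_pos: [0.5513, -0.0433, 0.231]
orientation: [0.139, -0.693, 0.139, 0.694]
wrist_force: [0.0, 0.0, 0.4]
width: 0.0451
[[-6.000e-04 -3.860e-01 -9.225e-01  5.513e-01]
 [ 2.000e-04 -9.225e-01  3.860e-01 -4.330e-02]
 [-1.000e+00  1.000e-04  7.000e-04  2.310e-01]
 [ 0.000e+00  0.000e+00  0.000e+00  1.000e+00]] [-0.297  0.102  1.659  0.     1.381  1.67 ] [0.04078718 0.01392632 0.40061034]
```

View pics/w1.png

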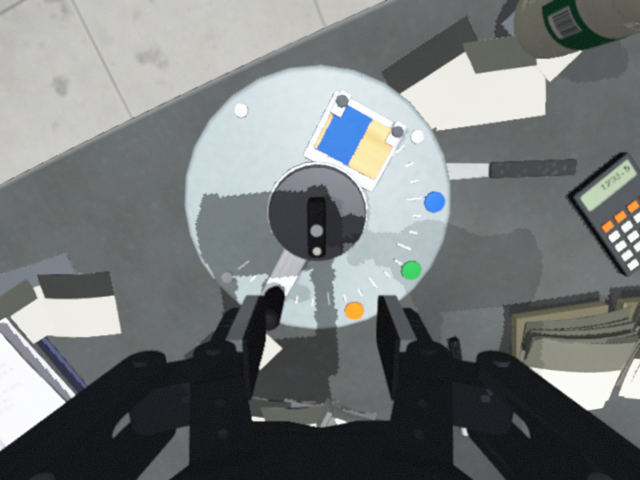

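The wrist view shows the bar vertical in the image, from (317,199) to (317,258), with its centre dot at (316,231). It's already aligned with the jaws. Green is at (411,270).

```bash
python3 - <<'E'
from h import *
T=np.load('T1.npy')
im=cv2.imread('pics/w1.png'); cv2.imwrite('pics/c3.png',cv2.resize(im[190:280,260:370],None,fx=6,fy=6,interpolation=cv2.INTER_CUBIC))
t=lambda x,y:(265+(x+.5)/4-.5,155+(y+.5)/4-.5)
for n,w,tp,z in(('dot',(316.5,231),t(309,266),.097),('dot2',(317,252),t(297,298),.097),('green',(411,270),t(423,465),.021),('blue',(434.5,202),t(505,355),.021),('orange',(354,311),t(288,503),.021)):
    x,r=tri([ray('top',tp),ray('wrist',w,T)]); print(n,x.round(4),np.round(r,4),onz('wrist',w,z,T).round(4))
a,b=onz('wrist',(317,199),.097,T),onz('wrist',(317,258),.097,T);d=a-b;print(a,b,np.hypot(*d[:2]),np.arctan2(d[1],d[0]),(a+b)/2)
E
```

```text
dot [ 0.5526 -0.0412  0.0984] [0.0004 0.0004] [ 0.5525 -0.0407  0.097 ]
dot2 [ 0.5376 -0.0354  0.0993] [0.0005 0.0005] [ 0.5372 -0.0346  0.097 ]
green [ 0.4616 -0.1035  0.0185] [0.0006 0.0006] [ 0.4627 -0.1027  0.021 ]
blue [ 0.5174 -0.146   0.0182] [0.0004 0.0004] [ 0.5182 -0.145   0.021 ]
orange [ 0.4424 -0.0353  0.0196] [0.0005 0.0005] [ 0.4433 -0.0349  0.021 ]
[ 0.57451239 -0.05037438  0.097     ] [ 0.5328082 -0.0327762  0.097    ] 0.045265161925776155 -0.3993067310231641 [ 0.5536603  -0.04157529  0.097     ]
```

View pics/c3.png

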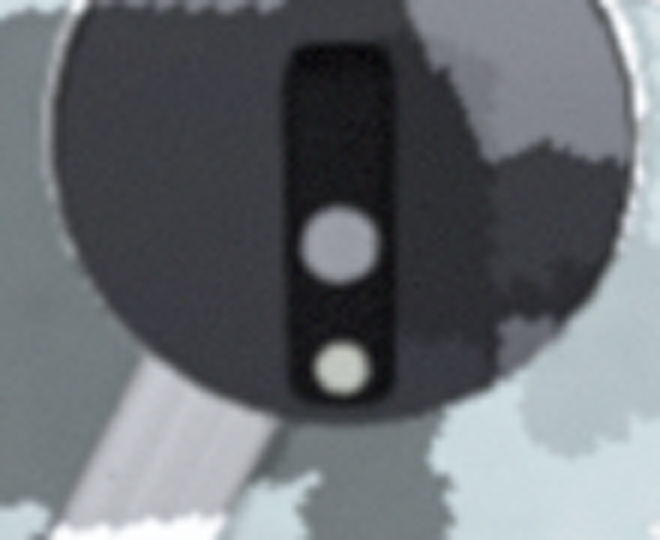

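```bash
python3 -m handwheel '[45,10,-2.3,-0.4,0,0,0, 45,25,0,0,0,0,0, 45,25,0,0,0,0,0, 45,25,0,0,0,0,0, 45,25,0,0,0,0,0, 45,25,0,0,0,0,0, 45,18,0,0,0,0,0, 45,10,0,0,0,0,0, 45,0,0,0,0,0,0, 45,0,0,0,0,0,0]'
python3 -m handwheel '[0,0,0,0,0,0,0, 0,0,0,0,0,0,0, 0,0,0,0,0,0,0, 0,0,0,0,0,0,0, 0,0,0,0,0,0,0, 0,0,0,0,0,0,0]'
python3 - <<'E'
from h import *
s=bot.state(); snap('wrist','w2.png'); print(Tt(s).round(4),s['wrist_force'],s['wrist_torque'],s['width'])
E
```

```text
clock: 3.25
eef_pos: [0.5532, -0.0415, 0.0688]
orientation: [-0.14, 0.693, -0.14, -0.693]
wrist_force: [0.1, -0.4, -0.2]
width: 0.0451
clock: 3.85
eef_pos: [0.5539, -0.0409, 0.0696]
orientation: [-0.14, 0.694, -0.139, -0.692]
wrist_force: [1.1, 5.2, 5.9]
width: 0.0129
[[ 2.700e-03 -3.874e-01 -9.219e-01  5.539e-01]
 [ 5.000e-04 -9.219e-01  3.874e-01 -4.090e-02]
 [-1.000e+00 -1.500e-03 -2.300e-03  6.960e-02]
 [ 0.000e+00  0.000e+00  0.000e+00  1.000e+00]] [1.14637477 5.15402375 5.86976147] [ 0.77767715 -0.10248708  0.15367119] 0.01292122831207766
```

View pics/w2.png

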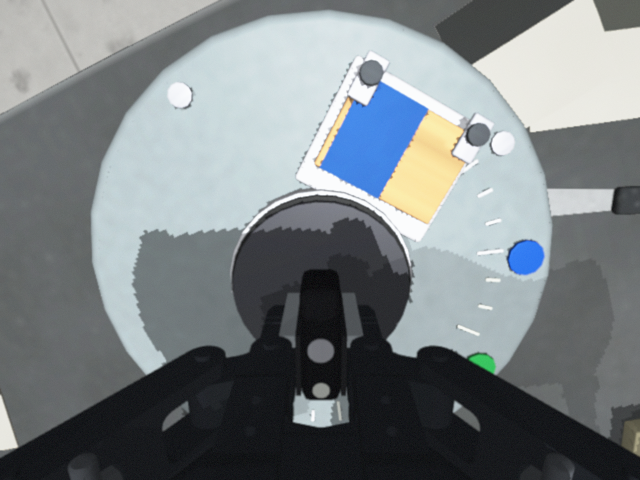

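The bar is gripped at a 13 mm opening with the bar between the pads. Next I turn it counterclockwise.

```bash
python3 -m handwheel '[0,0,0,0.5,-0.06,0,0, 0,0,0,0.5,-0.12,0,0, 0,0,0,0,-0.12,0,0, 0,0,0,0,-0.12,0,0, 0,0,0,0,-0.12,0,0, 0,0,0,0,-0.12,0,0, 0,0,0,0,-0.12,0,0, 0,0,0,0,-0.12,0,0, 0,0,0,0,-0.12,0,0, 0,0,0,0,-0.08,0,0, 0,0,0,0,-0.05,0,0, 0,0,0,0,0,0,0]'
python3 - <<'E'
from h import *
s=bot.state();T=Tt(s); print(T.round(4),np.arctan2(T[1,1],T[0,1]),s['wrist_force'],s['wrist_torque'],s['width'],s['joint_pos'])
E
```

```text
clock: 5.1
eef_pos: [0.5539, -0.0407, 0.0697]
orientation: [0.26, 0.659, 0.259, -0.656]
wrist_force: [4.8, 4.7, 2.8]
width: 0.0132
[[ 5.000e-03  6.834e-01 -7.301e-01  5.539e-01]
 [ 4.000e-04 -7.301e-01 -6.834e-01 -4.070e-02]
 [-1.000e+00  3.100e-03 -3.900e-03  6.970e-02]
 [ 0.000e+00  0.000e+00  0.000e+00  1.000e+00]] -0.8184433680212955 [4.75868905 4.7295533  2.78495999] [ 0.81308027 -0.61487365  0.1332587 ] 0.013196600696480005 [-0.29199486  0.28777661  1.7877873   0.00212782  1.0613889   0.5254091 ]
```

```bash
for i in 1; do python3 -m handwheel '[0,0,0,0,-0.04,0,0, 0,0,0,0,0,0,0]'; done
cat > st.py <<'E'
from h import *
s=bot.state();T=Tt(s); print('yb %.4f'%np.arctan2(T[1,1],T[0,1]),'F',s['wrist_force'].round(2),'M',s['wrist_torque'].round(3),'w %.4f'%s['width'],'t',round(s['clock'],2),s['eef_pos'].round(4))
E
python3 st.py;python3 -m handwheel '[0,0,0,0,-0.04,0,0, 0,0,0,0,0,0,0]' >/dev/null;python3 st.py;python3 -m handwheel '[0,0,0,0,-0.04,0,0, 0,0,0,0,0,0,0]'>/dev/null ;python3 st.py
```

```text
clock: 5.3
eef_pos: [0.5539, -0.0407, 0.0697]
orientation: [0.273, 0.654, 0.272, -0.651]
wrist_force: [4.9, 4.4, 2.5]
width: 0.013
yb -0.7789 F [4.94 4.42 2.53] M [ 0.794 -0.625  0.046] w 0.0130 t 5.3 [ 0.5539 -0.0407  0.0697]
yb -0.7389 F [4.26 4.49 2.71] M [ 0.794 -0.605 -0.029] w 0.0131 t 5.5 [ 0.5538 -0.0407  0.0696]
yb -0.6989 F [4.82 5.17 2.13] M [ 0.868 -0.665  0.01 ] w 0.0128 t 5.7 [ 0.5538 -0.0407  0.0696]
```

```bash
python3 -m handwheel '[0,0,0,0,-0.04,0,0]'>/dev/null;python3 st.py;python3 -m handwheel '[0,0,0,0,-0.04,0,0]' >/dev/null;python3 st.py;python3 -m handwheel '[0,0,0,0,-0.04,0,0, 0,0,0,0,0,0,0]'>/dev/null ;python3 st.py
python3 - <<'E'
from h import *
snap('wrist','w3.png')
E
```

```text
yb -0.6598 F [4.83 5.13 2.63] M [ 0.752 -0.527 -1.033] w 0.0130 t 5.8 [ 0.5539 -0.0406  0.0697]
yb -0.6212 F [3.19 4.89 6.16] M [ 0.655 -0.428 -1.201] w 0.0130 t 5.9 [ 0.5536 -0.041   0.0697]
yb -0.5843 F [2.63 3.46 4.97] M [ 0.619 -0.396 -2.067] w 0.0130 t 6.1 [ 0.5536 -0.041   0.0697]
```

View pics/w3.png

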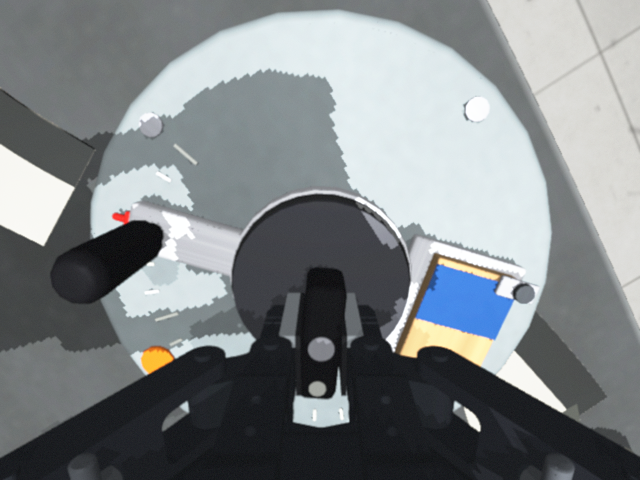

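The stop is reached: torque about z rises to 2 N m from jaw bearing about -0.68. I'll ease off, release and lift.

```bash
python3 -m handwheel '[0,0,0,0,0.07,0,0, 0,0,0,0,0,0,0]'>/dev/null;python3 st.py
python3 -m handwheel '[45,0,0,0,0,0,0, 45,0,0,0,0,0,0, 45,0,0,0,0,0,0, 45,0,0,0,0,0,0, 45,-15,0,0,0,0,0, 45,-25,0,0,0,0,0, 45,-25,0,0,0,0,0, 45,-10,0,0,0,0,0, 45,-5,0,0,0,0,0,45,0,0,0,0,0,0]'>/dev/null;python3 st.py
python3 - <<'E'
from h import *
s=bot.state(); snap('wrist','w4.png'); np.save('T4.npy',Tt(s)); print(Tt(s).round(4))
snap('top','top4.png')
E
```

```text
yb -0.6513 F [3.61 3.46 4.46] M [ 0.546 -0.485 -0.332] w 0.0133 t 6.35 [ 0.5536 -0.041   0.0696]
yb -0.6490 F [-0.47 -0.06 -0.24] M [-0.076 -0.014  0.029] w 0.0447 t 7.35 [ 0.5519 -0.0411  0.1486]
[[ 5.000e-04  7.967e-01 -6.044e-01  5.519e-01]
 [-2.000e-04 -6.044e-01 -7.967e-01 -4.110e-02]
 [-1.000e+00  5.000e-04 -1.000e-04  1.486e-01]
 [ 0.000e+00  0.000e+00  0.000e+00  1.000e+00]]
```

View pics/w4.png

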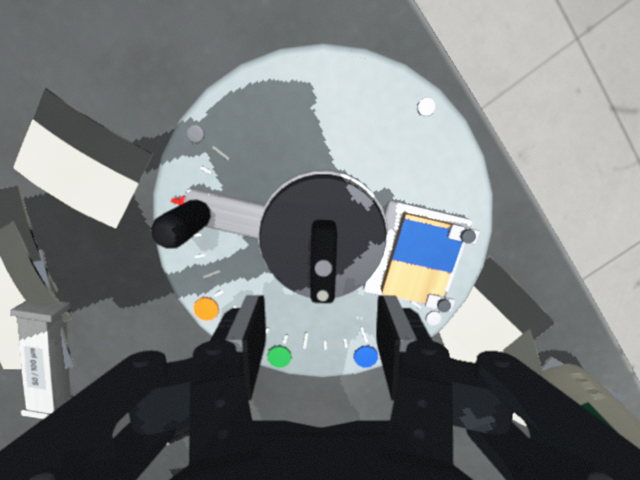

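The knob now points up and down in the image at (322,222)–(322,300). The post top is near (172,230) and the red tip at (178,201). Moving over the post with the jaws tangential.

```bash
python3 - <<'E'
from h import *
T=np.load('T4.npy')
for uv in((172,230),(170,232)): print(tri([ray('wrist',uv,T),ray('top',(306-.0,250.4))]), onz('wrist',uv,.099,T))
p=onz('wrist',(176,201),.025,T);print('tip',p)
E
python3 -m handwheel '[45,0,-20,-5,0,0,0, 45,0,-31,-7.5,0,0,0, 45,0,-31,-8,0,0,0, 45,0,0,0,0.07,0,0, 45,0,0,0,0.14,0,0, 45,0,0,0,0.14,0,0, 45,0,0,0,0.14,0,0, 45,0,0,0,0.14,0,0, 45,0,0,0,0.14,0,0, 45,0,0,0,0.14,0,0, 45,0,0,0,0.14,0,0, 45,0,0,0,0.14,0,0]'
python3 -m handwheel '[45,0,0,0,0.14,0,0, 45,0,0,0,0.14,0,0, 45,0,0,0,0.14,0,0, 45,0,0,0,0.14,0,0, 45,0,0,0,0.06,0,0, 45,0,0,0,0,0,0, 45,0,0,0,0,0,0]'
python3 st.py
python3 - <<'E'
from h import *
s=bot.state(); snap('wrist','w5.png'); np.save('T5.npy',Tt(s)); print(Tt(s).round(4),s['joint_pos'])
E
```

```text
(array([0.49835591, 0.02466052, 0.08863274]), [np.float64(0.0002604590899593082), np.float64(0.0002604590899593116)]) [0.50323794 0.02395548 0.099     ]
(array([0.49816737, 0.02449066, 0.09171807]), [np.float64(0.00037384082425292173), np.float64(0.00037384082425292905)]) [0.5016504  0.02381009 0.099     ]
tip [0.4851755  0.04085879 0.025     ]
clock: 8.65
eef_pos: [0.4979, 0.025, 0.1469]
orientation: [0.097, -0.7, 0.097, 0.701]
wrist_force: [0.3, -0.5, 0.6]
width: 0.045
clock: 9.35
eef_pos: [0.4983, 0.025, 0.1474]
orientation: [0.303, -0.638, 0.303, 0.639]
wrist_force: [-0.4, -0.4, -0.1]
width: 0.0452
yb -2.4574 F [-0.37 -0.4  -0.13] M [ 0.078  0.031 -0.007] w 0.0452 t 9.35 [0.4983 0.025  0.1474]
[[-1.700e-03 -7.749e-01 -6.320e-01  4.983e-01]
 [ 3.000e-04 -6.320e-01  7.749e-01  2.500e-02]
 [-1.000e+00  1.100e-03  1.300e-03  1.474e-01]
 [ 0.000e+00  0.000e+00  0.000e+00  1.000e+00]] [-1.92642998e-01  4.48510779e-02  1.89236489e+00 -2.13093785e-05
  1.20611850e+00  2.26479148e+00]
```

View pics/w5.png

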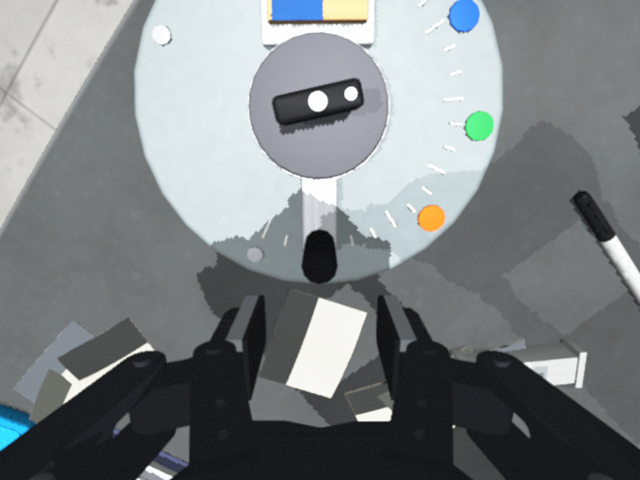

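The post, at (319,262), is centred between the jaws and the arm is aligned. I'll go down 89 mm and close.

```bash
python3 -m handwheel '[45,10,0,0,0,0,0, 45,20,0,0,0,0,0, 45,20,0,0,0,0,0, 45,20,0,0,0,0,0, 45,13,0,0,0,0,0, 45,6,0,0,0,0,0, 45,0,0,0,0,0,0]';python3 st.py
python3 -m handwheel '[0,0,0,0,0,0,0, 0,0,0,0,0,0,0, 0,0,0,0,0,0,0, 0,0,0,0,0,0,0, 0,0,0,0,0,0,0]' >/dev/null; python3 st.py
python3 - <<'E'
from h import *
s=bot.state(); print(Tt(s).round(4)); snap('scene','s6.png')
E
```

```text
clock: 10.1
eef_pos: [0.4982, 0.025, 0.0584]
orientation: [0.304, -0.638, 0.304, 0.639]
wrist_force: [-0.7, -0.1, -0.7]
width: 0.0448
yb -2.4589 F [-0.67 -0.15 -0.75] M [-0.015 -0.042 -0.029] w 0.0448 t 10.1 [0.4982 0.025  0.0584]
yb -2.4590 F [-1.62  0.07  6.06] M [ 0.054  0.235 -0.072] w 0.0185 t 10.6 [0.4998 0.0247 0.0605]
[[ 2.000e-03 -7.760e-01 -6.308e-01  4.998e-01]
 [-4.000e-04 -6.308e-01  7.760e-01  2.470e-02]
 [-1.000e+00 -1.300e-03 -1.500e-03  6.050e-02]
 [ 0.000e+00  0.000e+00  0.000e+00  1.000e+00]]
```

View pics/s6.png

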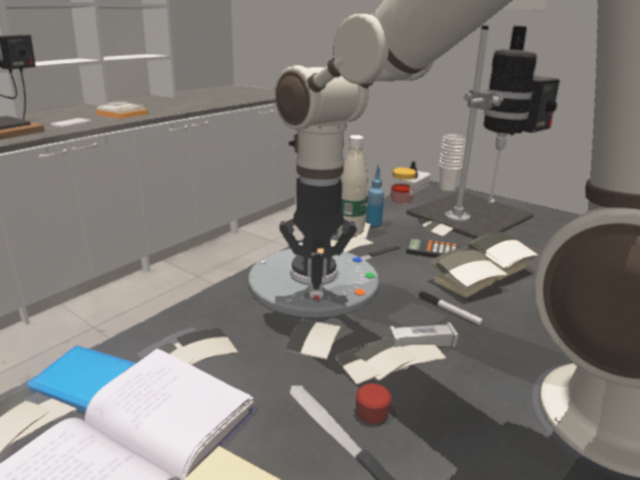

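```bash
python3 -m handwheel '[0,0,4.2,-0.1,-0.05,0,0, 0,0,8.5,-0.4,-0.1,0,0, 0,0,8.5,-0.4,-0.1,0,0, 0,0,0,0,0,0,0]';cat > ang.py <<'E'
from h import *
s=bot.state();T=Tt(s);d=s['eef_pos'][:2]-[.5526,-.0413]
print('r %.4f th %.4f'%(np.hypot(*d),np.arctan2(d[1],d[0])), 'z-bearing %.4f'%np.arctan2(T[1,2],T[0,2]))
E
python3 ang.py; python3 st.py
```

```text
clock: 11.05
eef_pos: [0.4849, 0.0088, 0.0605]
orientation: [-0.221, 0.672, -0.221, -0.671]
wrist_force: [-1.3, -0.5, 5.1]
width: 0.0186
r 0.0842 th 2.5046 z-bearing 2.5048
yb -2.2076 F [-1.28 -0.46  5.09] M [-0.057  0.124  0.036] w 0.0186 t 11.05 [0.4849 0.0088 0.0605]
```

```bash
python3 -m handwheel '[0,0,8.5,-0.4,-0.1,0,0, 0,0,8.5,-0.4,-0.1,0,0, 0,0,8.5,-0.4,-0.1,0,0, 0,0,8.5,-0.4,-0.1,0,0, 0,0,8.5,-0.4,-0.1,0,0, 0,0,8.5,-0.4,-0.1,0,0, 0,0,8.5,-0.4,-0.1,0,0, 0,0,8.5,-0.4,-0.1,0,0, 0,0,8.5,-0.4,-0.1,0,0, 0,0,8.5,-0.4,-0.1,0,0, 0,0,4.2,-0.1,-0.05,0,0, 0,0,0,0,0,0,0]'>/dev/null
python3 ang.py; python3 st.py
python3 - <<'E'
from h import *
snap('top','t7.png');snap('scene','s7.png')
im=cv2.imread('pics/s7.png'); cv2.imwrite('pics/c7.png',cv2.resize(im[220:320,235:395],None,fx=5,fy=5,interpolation=cv2.INTER_CUBIC))
E
```

```text
r 0.0835 th -2.7171 z-bearing -2.7303
yb -1.1595 F [5.42 2.21 2.48] M [ 0.377 -0.604  0.048] w 0.0182 t 12.25 [ 0.4765 -0.0757  0.0605]
```

View pics/c7.png

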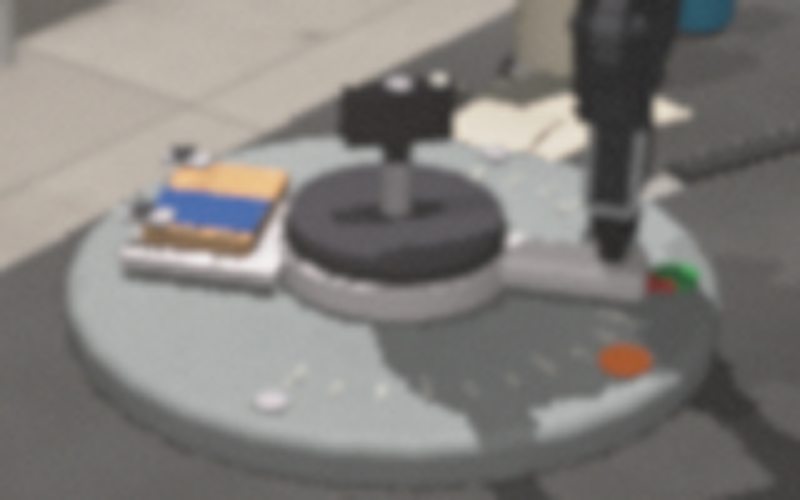

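View pics/t7.png

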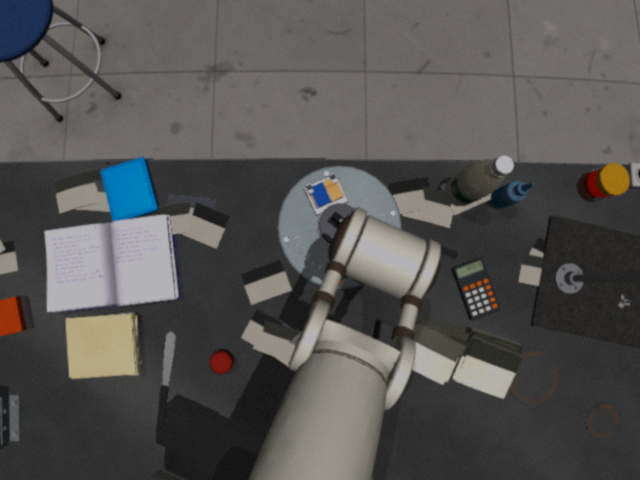

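The head follows: the red tip at (658,284) of the crop is just reaching green. About 0.18 rad is left.

```bash
python3 -m handwheel '[0,0,5,0.2,-0.06,0,0, 0,0,5,0,-0.06,0,0, 0,0,5,0,-0.06,0,0, 0,0,0,0,0,0,0, 0,0,0,0,0,0,0]'>/dev/null
python3 ang.py; python3 st.py
```

```text
r 0.0835 th -2.5414 z-bearing -2.5517
yb -0.9809 F [ 7.76  3.21 -0.67] M [ 0.668 -1.059 -0.039] w 0.0179 t 12.85 [ 0.4837 -0.0885  0.0605]
```

```bash
python3 -m handwheel '[45,0,0,0,0,0,0, 45,0,0,0,0,0,0, 45,0,0,0,0,0,0, 45,0,0,0,0,0,0, 45,-15,0,0,0,0,0, 45,-25,0,0,0,0,0, 45,-25,0,0,0,0,0, 45,-25,0,0,0,0,0, 45,0,0,-25,-0.1,0,0, 45,0,0,-35,-0.12,0,0, 45,0,0,-24,-0.11,0,0, 45,0,0,0,0,0,0]'>/dev/null
python3 st.py
python3 - <<'E'
from h import *
s=bot.state(); snap('wrist','w8.png'); np.save('T8.npy',Tt(s)); print(Tt(s).round(4)); snap('scene','s8.png'); snap('top','t8.png')
im=cv2.imread('pics/s8.png'); cv2.imwrite('pics/c8.png',cv2.resize(im[220:320,235:395],None,fx=5,fy=5,interpolation=cv2.INTER_CUBIC))
E
```

```text
yb -0.6451 F [-0.32 -0.14 -0.04] M [-0.022  0.013  0.033] w 0.0448 t 14.05 [ 0.5463 -0.0332  0.1493]
[[ 5.000e-04  7.990e-01 -6.013e-01  5.463e-01]
 [ 4.000e-04 -6.013e-01 -7.990e-01 -3.320e-02]
 [-1.000e+00  2.000e-04 -6.000e-04  1.493e-01]
 [ 0.000e+00  0.000e+00  0.000e+00  1.000e+00]]
```

View pics/w8.png

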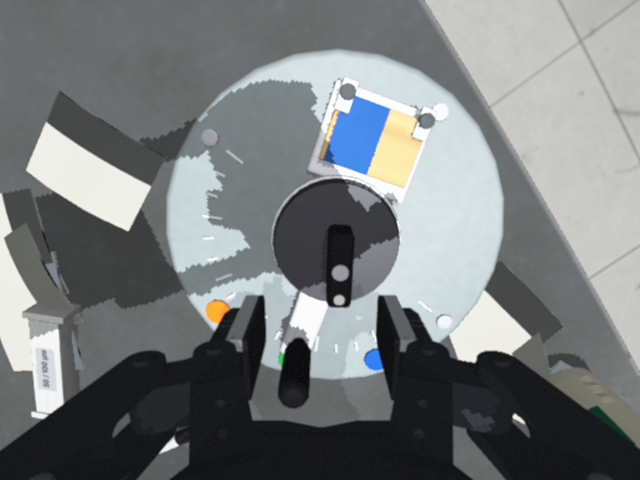

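View pics/c8.png

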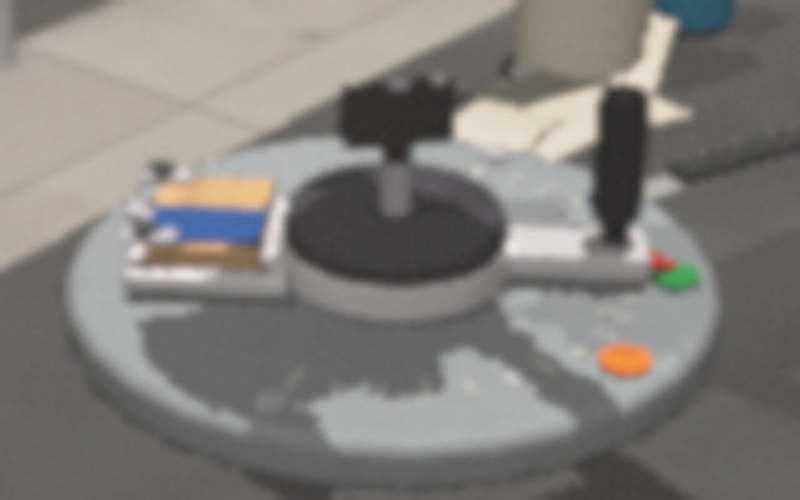

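View pics/t8.png

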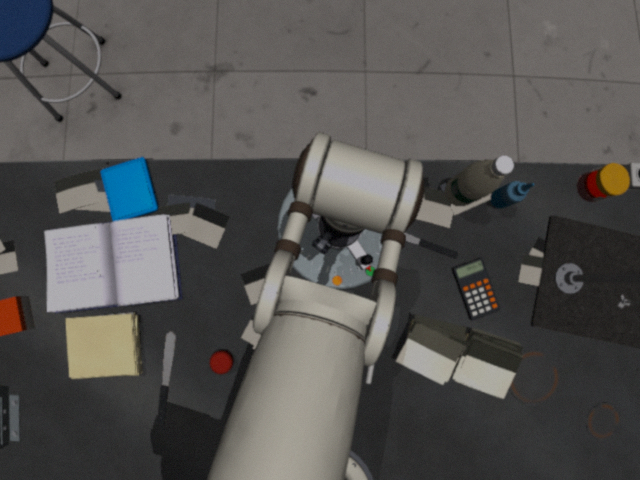

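```bash
python3 - <<'E'
from h import *
c=np.array([.5526,-.0413]);
S=lambda p:(np.array(p)-[235,220]+.5)*5-.5
for th in(-2.60,-2.57,-2.538,-2.50,-2.46):
    u=np.array([np.cos(th),np.sin(th)])
    print(th,'tip',S(proj('scene',[*(c+.11*u),.025])).round(1),'posttop',S(proj('scene',[*(c+.085*u),.099])).round(1),'posttop top',proj('top',[*(c+.085*u),.099]).round(1),'tip',proj('top',[*(c+.11*u),.025]).round(1),'wrist post',proj('wrist',[*(c+.085*u),.099],np.load('T8.npy')).round(1))
im=cv2.imread('pics/s8.png'); cv2.imwrite('pics/c8b.png',cv2.resize(im[262:287,350:382],None,fx=20,fy=20,interpolation=cv2.INTER_CUBIC))
im=cv2.imread('pics/t8.png'); cv2.imwrite('pics/c8c.png',cv2.resize(im[240:290,325:395],None,fx=10,fy=10,interpolation=cv2.INTER_CUBIC))
E
```

```text
-2.6 tip [678.9 271.2] posttop [626.7  92.6] posttop top [365.5 260.3] tip [367.7 272.4] wrist post [284.9 397.6]
-2.57 tip [678.7 267.2] posttop [626.7  89.8] posttop top [366.7 259.6] tip [369.1 271.5] wrist post [288.9 398.9]
-2.538 tip [678.3 262.9] posttop [626.5  86.9] posttop top [367.9 258.8] tip [370.6 270.6] wrist post [293.2 400.2]
-2.5 tip [677.4 257.9] posttop [625.9  83.4] posttop top [369.3 257.8] tip [372.3 269.4] wrist post [298.4 401.5]
-2.46 tip [676.  252.6] posttop [624.9  79.7] posttop top [370.8 256.7] tip [374. 268.] wrist post [303.9 402.7]
```

View pics/c8b.png

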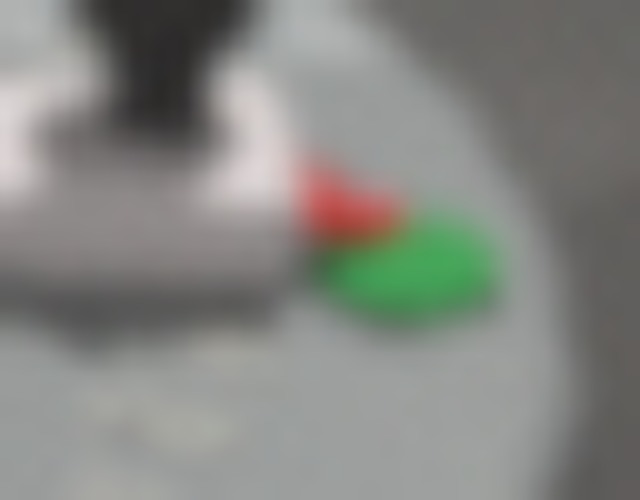

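View pics/c8c.png

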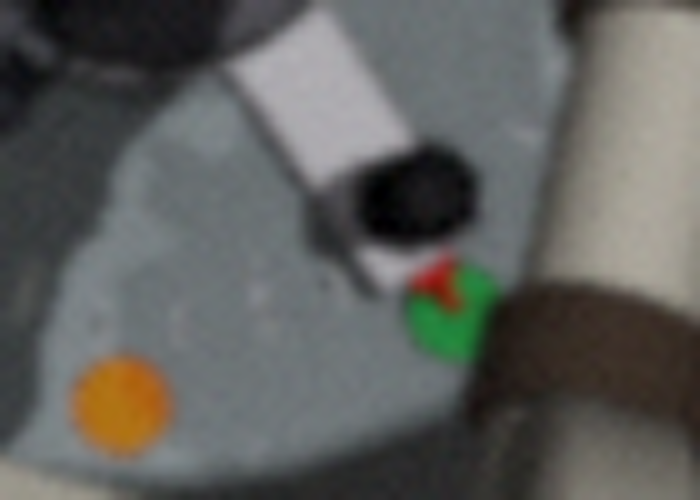

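The top view has the tip at about (370.2,270.5), against (370.6,270.6) predicted for green. That's within 0.01–0.02 rad, and the scene view agrees. Back to the knob.

```bash
python3 -m handwheel '[45,0,9.9,2.7,0,0,0, 45,10,0,0,0,0,0, 45,20,0,0,0,0,0, 45,20,0,0,0,0,0, 45,18,0,0,0,0,0, 45,10,0,0,0,0,0, 45,3,0,0,0,0,0, 45,0,0,0,0,0,0]'>/dev/null;python3 st.py
python3 -m handwheel '[0,0,0,0,0,0,0, 0,0,0,0,0,0,0, 0,0,0,0,0,0,0, 0,0,0,0,0,0,0, 0,0,0,0,0,0,0]'>/dev/null;python3 st.py
```

```text
yb -0.6496 F [-0.62  0.9   0.63] M [ 0.014 -0.043  0.054] w 0.0449 t 15.0 [ 0.5512 -0.0432  0.0681]
yb -0.6503 F [-2.96  1.5   5.96] M [ 0.071  0.414 -0.639] w 0.0132 t 15.5 [ 0.552  -0.0431  0.0695]
```

```bash
python3 -m handwheel '[0,0,-0.1,0,0.06,0,0, 0,0,-0.2,0,0.12,0,0, 0,0,-0.2,0,0.12,0,0, 0,0,-0.2,0,0.12,0,0, 0,0,-0.2,0,0.12,0,0, 0,0,-0.2,0,0.12,0,0, 0,0,-0.2,0,0.12,0,0, 0,0,-0.2,0,0.12,0,0, 0,0,-0.2,0,0.12,0,0, 0,0,-0.2,0,0.12,0,0, 0,0,-0.1,0,0.08,0,0]'>/dev/null;python3 st.py
python3 -m handwheel '[0,0,0,0,0.05,0,0]' >/dev/null;python3 st.py;python3 -m handwheel '[0,0,0,0,0.05,0,0]' >/dev/null;python3 st.py;python3 -m handwheel '[0,0,0,0,0.05,0,0]' >/dev/null;python3 st.py;python3 -m handwheel '[0,0,0,0,0.05,0,0]' >/dev/null;python3 st.py
```

```text
yb -1.8715 F [-2.9   6.54  7.59] M [0.894 0.423 0.36 ] w 0.0128 t 16.6 [ 0.5509 -0.0399  0.0694]
yb -1.9201 F [-2.48  6.83  7.65] M [0.901 0.444 0.33 ] w 0.0130 t 16.7 [ 0.551  -0.0398  0.0694]
yb -1.9694 F [-2.62  8.25  7.07] M [1.007 0.356 0.365] w 0.0128 t 16.8 [ 0.551  -0.0397  0.0694]
yb -2.0171 F [-3.28  6.83  8.8 ] M [1.122 0.486 1.713] w 0.0132 t 16.9 [ 0.5509 -0.0396  0.0695]
yb -2.0639 F [-3.7   7.1   9.55] M [1.226 0.505 2.79 ] w 0.0129 t 17.0 [ 0.5509 -0.0396  0.0695]
```

The tight stop is reached: torque rises to 2.8 N m past bearing about -1.98. Ease off, release, lift, retreat and look.

```bash
python3 -m handwheel '[0,0,0,0,0.0,0,0, 0,0,0,0,-0.08,0,0, 0,0,0,0,0,0,0]'>/dev/null;python3 st.py
python3 -m handwheel '[45,0,0,0,0,0,0, 45,0,0,0,0,0,0, 45,0,0,0,0,0,0, 45,0,0,0,0,0,0, 45,-15,0,0,0,0,0, 45,-30,0,0,0,0,0, 45,-40,0,0,0,0,0, 45,-30,0,0,0,0,0, 45,-10,10,2,0,0,0, 45,0,25,4,0,0,0, 45,0,40,6,0,0,0, 45,0,40,6,0,0,0]'>/dev/null;python3 st.py
python3 -m handwheel '[45,0,40,6,0,0,0, 45,0,40,6,0,0,0, 45,0,40,6,0,0,0, 45,0,40,6,0,0,0, 45,0,40,6,0,0,0, 45,0,30,6,0,0,0, 45,0,10,3,0,0,0, 45,0,0,0,0,0,0]'>/dev/null;python3 st.py
python3 - <<'E'
from h import *
snap('scene','s9.png'); snap('top','t9.png')
im=cv2.imread('pics/s9.png'); cv2.imwrite('pics/c9.png',cv2.resize(im[220:320,235:395],None,fx=5,fy=5,interpolation=cv2.INTER_CUBIC))
im=cv2.imread('pics/t9.png'); cv2.imwrite('pics/c9t.png',cv2.resize(im[155:300,265:415],None,fx=4,fy=4,interpolation=cv2.INTER_CUBIC))
E
```

```text
yb -1.9847 F [-2.63  7.39  7.83] M [1.023 0.475 0.717] w 0.0131 t 17.3 [ 0.5509 -0.0396  0.0694]
yb -1.9878 F [ 1.09 -0.57 -0.45] M [-0.019 -0.011  0.03 ] w 0.0450 t 18.5 [ 0.4861 -0.1399  0.193 ]
yb -1.9917 F [0.17 0.46 0.75] M [-0.005  0.021  0.009] w 0.0445 t 19.3 [ 0.3533 -0.343   0.193 ]
```

View pics/c9.png

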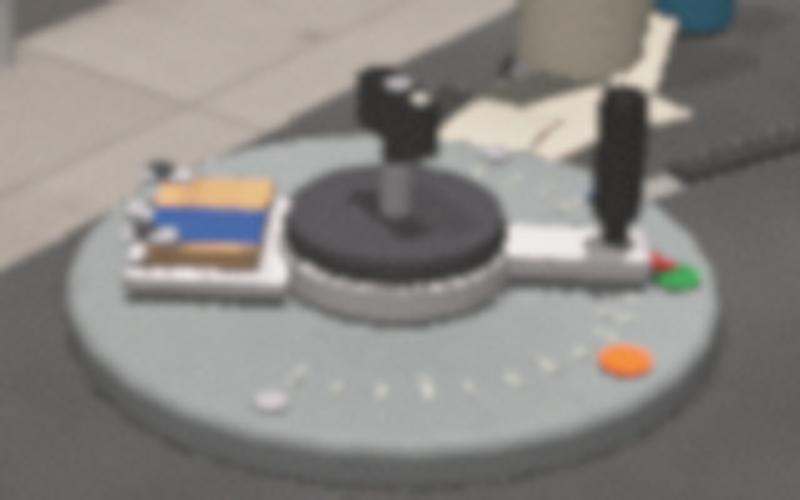

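View pics/c9t.png

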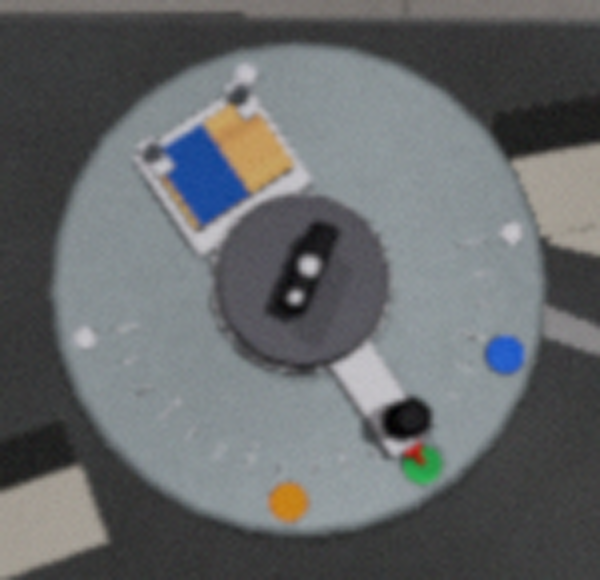

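```bash
python3 - <<'E'
from h import *
im=cv2.imread('pics/t9.png'); a=cv2.resize(im[255:285,350:390],None,fx=20,fy=20,interpolation=cv2.INTER_CUBIC)
c=np.array([.5526,-.0413])
T=lambda p:tuple(((np.array(p)-[350,255]+.5)*20-.5).round().astype(int).tolist())
for th in(-2.60,-2.538,-2.48): cv2.circle(a,T(proj('top',[*(c+.11*np.array([np.cos(th),np.sin(th)])),.025])),4,(255,0,255),-1)
cv2.imwrite('pics/c9d.png',a)
def blob(im,lo,hi,roi):
    h=cv2.cvtColor(im,cv2.COLOR_BGR2HSV); m=cv2.inRange(h,lo,hi); x0,y0,x1,y1=roi
    q=np.zeros_like(m);q[y0:y1,x0:x1]=m[y0:y1,x0:x1]; ys,xs=np.nonzero(q); return xs.mean(),ys.mean(),len(xs)
f=cv2.imread('pics/top0.png'); g=blob(f,(50,100,60),(80,255,255),(355,255,390,285)); print(g)
p=onz('top',g[:2],.021)[:2]-c; print('green th',np.arctan2(p[1],p[0]),np.hypot(*p))
for n,z in(('top',.025),):
    r=blob(im,(0,120,80),(8,255,255),(360,255,380,285)); p=onz(n,r[:2],z)[:2]-c; print('red centroid',r,np.arctan2(p[1],p[0]),np.hypot(*p))
    r=blob(f,(0,120,80),(8,255,255),(290,245,312,270)); p=onz(n,r[:2],z)[:2]-c; print('initial red',r,np.arctan2(p[1],p[0]),np.hypot(*p))
# panel direction opposite the pointer: panel corners etc. in c9t
t=lambda x,y:(265+(x+.5)/4-.5,155+(y+.5)/4-.5)
p=onz('top',t(407,419),.099)[:2]-c; print('post',np.arctan2(p[1],p[0]),np.hypot(*p))
E
```

```text
(np.float64(370.1857142857143), np.float64(270.74285714285713), 70)
green th -2.541661289933883 0.11007902117615143
red centroid (np.float64(368.0), np.float64(267.55555555555554), 9) -2.5461087496525643 0.10210133792467752
initial red (np.float64(300.3076923076923), np.float64(257.9230769230769), 13) 2.2654738759871633 0.10248457104940693
post -2.5730976277492212 0.08431156866625336
```

View pics/c9d.png

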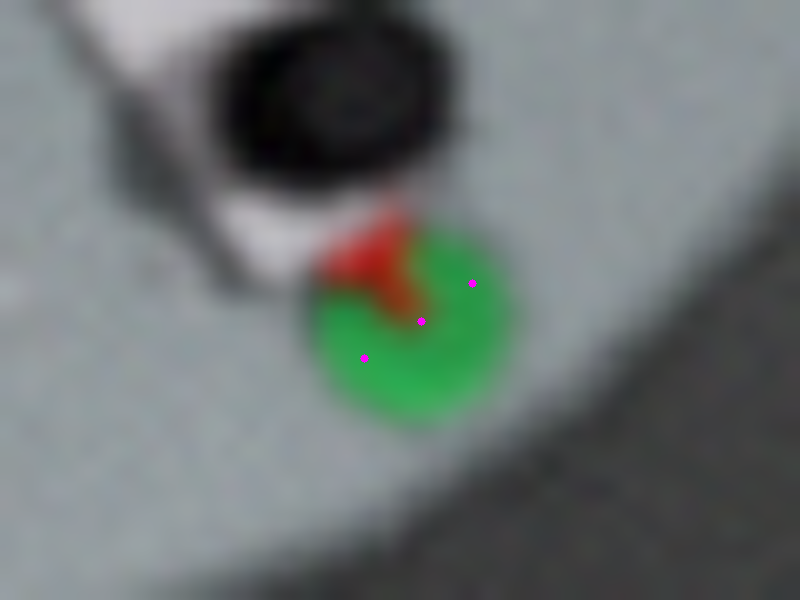

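The tip lies within about 1 mm of green's centre, at pixel (370.5,270.5) in the top view. The knob is back at its tight bearing and the robot is clear of everything, so I'm handing in.

```bash
python3 -c "
from rig import bot
print(bot.close_job())"
```

```text
the job is handed in; nothing more can be done
None
```

The head is clamped with the red pointer over the green mark. I handed the job in at about 19.4 s, with the gripper open and about 0.3 m clear of the stage.

- **Loosening:** I turned the knob about 1.3 rad counterclockwise to its stop. The torque rose to 2 N m there, and I eased it off before letting go.
- **Swinging:** I gripped the handle post and swung the head about 1.5 rad counterclockwise to green, then released it.
- **Locking:** I turned the knob clockwise to its tight stop, where the torque rose to 2.8 N m. In the last top picture the bar points the same way as at the start.

**Last checks:** in the top view after locking, the red pointer's bearing was -2.546 rad and green's was -2.542 rad, which is about 0.5 mm at the tip.

**Disagreement:** the post's bearing, picked by hand in the same picture, was -2.573 rad. Before locking, the scene view put the pointer 1–2 mm clockwise of the mark's centre. Both still leave the tip well inside the 20 mm mark. I did not test the lock by pushing on the head. The largest wrist force in my readings was about 12 N.

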